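# Load a well plate into the plate reader

## Robot

A 7-joint arm with a two-finger parallel gripper is mounted at the origin on the work surface. World frame = base frame: x ahead of the robot, y to its left, z up, the work surface at z = 0. Lengths are in m, angles in rad, forces in N, time in s.
With the tool pointing down it reaches from about 0.375 to 0.925 m from the base axis. Payload 3.1 kg.
Tool frame: the origin (TCP) lies at the very end of the fingers, on their centre line; the grasp point (between the pads) lies 19 mm behind it; z points along the fingers, y is the line along which they close (so a half turn about z gives the same grasp; the last joint's range is limited). The gripper opens to 85 mm and grips with 20 to 120 N. Pads are 22 mm wide; open, the fingers measure 114 mm over their backs; the gripper's body (76 mm by 85 mm) begins 54 mm behind the grasp point. The pads swing forward as they close: fully open they stand 13 mm farther back than shut.
Start: joints at [-1.314, 0.383, 0.044, 1.598, -0.018, 1.161, -0.05], TCP at [0.226, 0.61, 0.231] pointing down, gripper open.
Joint ranges: [-2.61, 2.61], [-0.41, 2.15], [-1.48, 1.57], [0, 2.5], [-1.57, 4.71], [0.05, 1.97], [-2.85, 2.85]. Speed limits (rad/s): [2.79, 2.79, 3.14, 3.14, 3.14, 3.14, 3.14].

## Interface

Orientations are given as a unit quaternion [w, x, y, z].
In Python, from rig import robot, imaging gives the robot as it stands.
- The arm moves only by the shell command python3 -m inch 'ROWS' [FORCE]. ROWS is JSON, a list that holds one entry, the list of rows, each a list of 7 numbers: the turn, a rotation vector about the tool's x, y, z scaled (see below), then the shift along the tool's x, y, z scaled (see below), then the opening, from -1 (shut) to 1 (fully open). In form: [[[wx, wy, wz, dx, dy, dz, fingers], ...]]. A call has 1 to 12 rows; each row is the pose to reach, as a shift and turn from the pose commanded when the call began, along the tool's axes at that moment; what a row does not reach only later rows make up. The controller multiplies each number of a shift by 600 mm and each number of a turn by 45 degrees. A row lasts 1/10 s, in which the tool goes at most 50 mm and 8.59 degrees, less where a joint would pass 70% of its speed; a pose out of reach is approached as far as the arm can. A call with a number of a shift or a turn outside -1 to 1 is refused whole. A call with a gripper value outside its range is refused whole. The fingers move at their own pace and stop on an object; FORCE is the grip in N (left out, the last holds). Time passes only in rows, so rows that repeat a pose let the fingers close. It gives the time, the measured TCP pose, the force, the opening and the grip force at its end, in the units of the state.
- robot.get_state(): the state, without advancing time (a new reading comes with each control period).
- imaging.grab_frame(name): name is "side" or "top" or "wrist"; returns a dict with "img" (480x640x3 uint8, red, green, blue), "depth" (480x640 float32, m along the optical axis (not along the pixel's ray), 0 where there is no reading), "fx", "fy", "cx", "cy" (pixels), "R" (3x3) and "t" (3): a world point X has camera coordinates R X + t. Camera axes: x right, y down, z forward; pixel columns grow to the right and rows downward; lengths in m; the calibration is good to about 2 mm. A picture is of the moment at which its call begins.
- robot.close_job(): hands the job in; it is judged then, once.
The state is a dict: "time_s": time; "joints": joint angles; "joint_velocities": joint speeds; "joint_efforts": joint torques, N m; "tcp_pos": TCP position; "orientation": TCP orientation; "wrist_force": force on the tool from outside, world axes, zero at the start; "moment": the same for the moment, N m; "width": opening from 0.0 (shut) to 1.0 (fully open); "gripper_force": force on a finger pad.
Only numpy, scipy, OpenCV 4.12 (cv2) and the standard library are available. Lean on these libraries where they do the work, as an engineer would, in place of code of your own. Each camera call takes 0.05 s, during which the arm holds its last target. There are 200 camera calls.

## Task

Pull the plate reader's loading drawer right out to its stop. Then load the white 48-well plate that lies on one of the reader's side shelves: it is too wide to grip and its wells are full, so slide it across, without lifting it off or tipping it steeply, into the pocket of the drawer, and gently press it down past the spring plunger until it sits flat and square on the pocket floor. Leave the drawer fully out with the plate in it, and the other lab things where they are.

Things in the scene. Friction and masses are not known exactly. Their poses are not given: they have to be found in the camera images.
- reader: Low white plate reader, fixed. Origin on the bench below the middle of the housing's front face; x points into the housing, z up. Housing x 0 to 250, 400 wide, 100 high. In front of it (x -215 to 0) two fixed aluminium side shelves, y 54 to 200 and y -200 to -54, flat tops 59.5 above the bench. The drawer comes out between them.
- drawer (a joint): Loading drawer, black deck 104 wide, blue front. 0 shut, 0.19 m fully out at its stop; slides along the reader's -x. Stiff slide (about 5 N), stays where left. Deck top 58 above the bench: 1.5 below the side shelves, with a 2 gap to each.
- handle (a point): Middle of the drawer's steel bar handle: round bar, 10 diameter, 76 long along the reader's y, 54 above the bench, 46 in front of the blue front. Moves with the drawer.
- pocket (a point): Centre of the floor of the rectangular pocket in the drawer's deck (moves with the drawer; axes as the reader's). Pocket 130.2 long (x), 87.9 wide (y), 10 deep, rim chamfered 1.5; the deck is 8 wide beside it. It lies 140 behind the handle. With the drawer fully out its rear end is 37 in front of the housing.
- plunger_nose (a point): Brass spring plunger in the middle of the pocket's front (-x) end: ball nose of 8 diameter, this point its centre, 5.5 above the pocket floor, standing 4 into the pocket. It holds the plate's front end about 8 mm up until the plate is pressed down past it (some 5 to 12 N at that end), then pushes the plate against the rear end.
- plate: White 48-well plate with red and yellow wells, rigid, 127.8 long (x), 85.5 wide (y), 18 high, about 0.12 kg. Origin: centre of its underside; z up. Starts loose on the left or right side shelf, turned up to 0.25 rad from the pocket's direction. Seated, its top stands 8 above the deck.
- rack: Orange tube rack 110 x 70 x 28 high with tubes, loose on the other side shelf. Origin: centre of underside. Leave alone.
- tipbox: Blue pipette tip box 122 x 87 x 62 high, on the bench. Origin: centre of underside. Leave alone.
- bottle_a: Clear bottle with white cap, 66 diameter, 150 high. Origin: centre of underside. Leave alone.
- bottle_b: Amber jar, 66 diameter, 130 high. Origin: centre of underside. Leave alone.
- pipette: Grey pipette lying on the bench, 232 long along its x, 24 thick. Origin: under its middle. Leave alone.
- weigh_tray: White shallow tray 90 x 90 x 22. Origin: centre of underside. Leave alone.
- beaker: Glass beaker 70 diameter, 80 high. Origin: centre of underside. Leave alone.

How it is judged:
On the way, in this order (a step that is already met when the one before it is completed fails the run):
1. the drawer is pulled out to its stop, the plate still on its shelf (value of joint drawer above 0.175 m and horizontal distance between plate and pocket above 0.06 m), for 0.2 s.
2. the plate sits flat and square on the pocket floor (horizontal distance between plate and pocket below 0.003 m and z of plate in the frame of pocket between -0.0025 and 0.0015 m and angle between the z axis of plate and the z axis of pocket, either way round below 0.018 rad and angle between the x axis of plate and the x axis of pocket, either way round below 0.025 rad), for 0.2 s.
At the end, for the whole second after the job is handed in: The drawer is out by more than 175 mm; the plate lies in its pocket within 3 mm of the centre, its underside within 1.5 mm of the floor, level with the floor within 0.018 rad, square within 0.025 rad, and at rest (all of step 2 and value of joint drawer above 0.175 m and linear speed of plate below 0.01 m/s and velocity of joint drawer below 0.01 m/s); the robot touches nothing.
It fails at once if the plate is lifted more than 25 mm above the shelf (z of plate in the frame of reader above 0.085 m).
It fails at once if the plate is tipped by more than 0.35 rad (angle between plate's own z axis and vertical above 0.35 rad).
It fails at once if the fingers press on the plate with more than 35 N (contact force between the fingers and plate above 35 N).
It fails at once if a bystander is moved by more than 30 mm (distance of any of rack, tipbox, bottle_a, bottle_b, pipette, weigh_tray, beaker from where it was at the start of the episode above 0.03 m).
It fails at once if a bottle or the beaker is knocked over (angle between any of bottle_a, bottle_b, beaker's own z axis and vertical above 0.5 rad).
It also fails if it takes over 72 s, if anything falls off the work surface, if the arm or the gripper's body presses on something with over 40 N, if the wrist force passes 120 N, or if a joint passes its speed limit or range.

## Working session

There is one attempt and no reset: what is moved stays moved. The work goes in short steps, Python scripts to look and compute and a shell command to move; the robot and the scene stay as the last step left them, time stands still between calls to the robot, and variables do not carry over. Pictures are saved under pics/ and viewed, at most 10 in all, crops included, and the job is handed in when it is done.

```bash
ls; mkdir -p pics
python3 - <<'E'
from rig import robot, imaging
import cv2,numpy as np
s=robot.get_state();print(s)
for n in("top","side"):
    f=imaging.grab_frame(n);cv2.imwrite(f"pics/{n}0.png",f["img"][:,:,::-1]);np.savez(f"{n}0.npz",**f)
    print(n,f["fx"],f["R"],f["t"],-f["R"].T@f["t"])
E
```

```text
pics
{'time_s': 0.0, 'joints': array([-1.31374266,  0.38383599,  0.04383374,  1.59959961, -0.01788558,
        1.16123612, -0.04987423]), 'joint_velocities': array([ 0.00028477, -0.00026562,  0.00227467,  0.0010569 , -0.00166399,
       -0.0015982 , -0.00275778]), 'joint_efforts': array([-3.15502148e-04, -4.33456814e+01,  1.02429394e+00, -2.49516821e+01,
        1.05215883e-02,  1.12628873e-02,  3.89372161e-06]), 'tcp_pos': array([0.22551937, 0.60859256, 0.22987468]), 'orientation': array([-1.59243855e-04,  1.76442565e-01,  9.84310021e-01, -1.33388119e-03]), 'wrist_force': array([-0.64792565,  0.1724946 , -0.40791417]), 'moment': array([ 0.02181289, -0.00726731,  0.03293863]), 'gripper_force': 0.0, 'width': 1.0006039159426419}
top 450.45937314615855 [[ 0.01695838 -0.99977786  0.01251589]
 [-0.98242687 -0.01898853 -0.18567949]
 [ 0.1858759  -0.00914712 -0.98253065]] [-0.03560552  0.54740423  0.95977793] [ 0.35998886 -0.016424    1.04509861]
side 463.4663073824435 [[ 0.99627887 -0.08418836  0.01845891]
 [-0.05032356 -0.74208105 -0.66841848]
 [ 0.06997106  0.66500229 -0.74355633]] [-0.51750707  0.06638575  1.0361809 ] [ 0.44641945 -0.68336713  0.82438494]
```

View pics/top0.png

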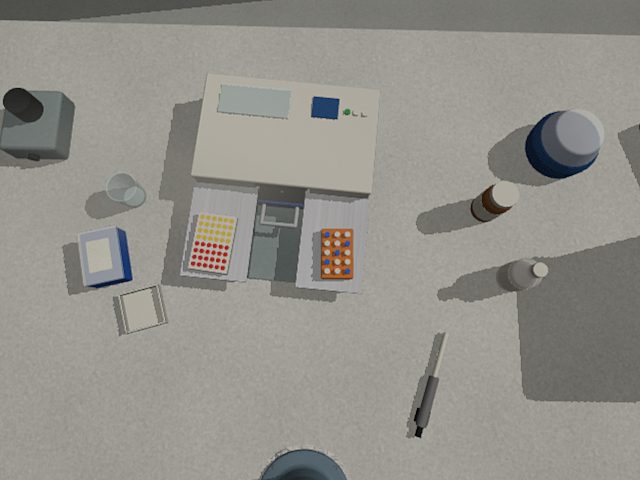

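View pics/side0.png

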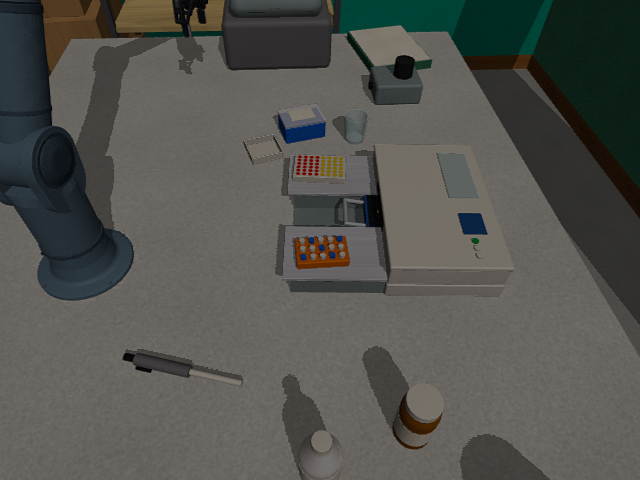

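The top view shows the housing (corners about 210,74 / 380,90 / 372,193 / 192,178). The plate is on the +y shelf around (213,243) and the rack on the other shelf at (337,254). The handle bar is at about (280,224), inside the slot. The side view agrees. Next I'll measure the poses.

```bash
cat > h.py <<'E'
import numpy as np,cv2
def world(f):
    v,u=np.mgrid[:480,:640]; z=f["depth"]
    c=np.stack([(u-f["cx"])/f["fx"]*z,(v-f["cy"])/f["fy"]*z,z],-1)
    W=(c-f["t"])@f["R"]; W[z==0]=np.nan
    return W
def ray(f,uv,h):
    uv=np.atleast_2d(np.asarray(uv,float))
    d=np.c_[(uv[:,0]-f["cx"])/f["fx"],(uv[:,1]-f["cy"])/f["fy"],np.ones(len(uv))]@f["R"]
    o=-f["R"].T@f["t"]; return o+d*((h-o[2])/d[:,2])[:,None]
def rect(f,mask,h):
    m=cv2.morphologyEx(mask.astype(np.uint8),cv2.MORPH_OPEN,np.ones((3,3)))
    c=max(cv2.findContours(m,cv2.RETR_EXTERNAL,cv2.CHAIN_APPROX_NONE)[0],key=cv2.contourArea)
    P=ray(f,c[:,0,:],h)[:,:2]*1000
    return cv2.minAreaRect(P.astype(np.float32))
E
python3 - <<'E'
from h import *
for n in("top","side"):
    f=dict(np.load(n+"0.npz")); W=world(f); z=W[...,2]; hsv=cv2.cvtColor(f["img"],cv2.COLOR_RGB2HSV)
    near=(abs(W[...,1])<.45)&(W[...,0]>.25)&(W[...,0]<1.0)
    for lab,h,m in(("housing",.1,abs(z-.1)<.008),("shelfsL",.0595,(abs(z-.0595)<.006)&(W[...,1]>.12)),("shelfR",.0595,(abs(z-.0595)<.006)&(W[...,1]<.06)),("plate",.0775,(abs(z-.0775)<.006)&(W[...,1]>.05)),("rackR",.0875,(z>.07)&(z<.095)&(W[...,1]<.05)&(W[...,0]<.68))):
        m=m&near; print(n,lab,m.sum(),rect(f,m,h),np.nanmedian(z[m]))
    hh=(abs(z-.057)<.006)&(hsv[...,1]<60)
E
```

```text
top housing 19053 ((787.5931396484375, 53.37071228027344), (398.77166748046875, 253.95498657226562), 85.2934799194336) 0.10152059660628518
top shelfsL 4914 ((571.0567626953125, 198.49327087402344), (146.92645263671875, 219.26260375976562), 85.28158569335938) 0.06100630968519972
top shelfR 5129 ((552.4407348632812, -30.187606811523438), (194.44566345214844, 219.3784637451172), 85.33155822753906) 0.06063024836508344
top plate 2639 ((539.6121826171875, 208.43975830078125), (87.16820526123047, 128.2660369873047), 82.56517028808594) 0.07887706058097016
top rackR 2121 ((518.3453369140625, -62.202571868896484), (109.24032592773438, 69.3655014038086), 0.9521475434303284) 0.0814046652532668
side housing 14415 ((784.8888549804688, 51.18177795410156), (404.759521484375, 252.80931091308594), 85.30443572998047) 0.10136124500439277
side shelfsL 2621 ((567.4811401367188, 196.5693359375), (151.17132568359375, 217.4736328125), 85.32140350341797) 0.060758068238723435
side shelfR 4740 ((557.5267944335938, -35.46522521972656), (194.0604705810547, 237.98887634277344), 86.20828247070312) 0.06038464497764353
side plate 1439 ((535.6319580078125, 206.88265991210938), (93.73456573486328, 125.60015106201172), 83.07935333251953) 0.07878007478674702
side rackR 1970 ((516.971923828125, -72.02964782714844), (108.6759033203125, 75.57777404785156), 0.4633069336414337) 0.08107553628422809
```

```bash
cat >> h.py <<'E'
O=np.array([664.,63.]);A=-0.082
X=np.array([np.cos(A),np.sin(A)]);Y=np.array([-X[1],X[0]])
def loc(p): d=np.atleast_2d(p)[:,:2]-O; return np.c_[d@X,d@Y]
E
python3 - <<'E'
from h import *
f=dict(np.load("top0.npz")); W=world(f); hsv=cv2.cvtColor(f["img"],cv2.COLOR_RGB2HSV)
L=loc(W.reshape(-1,3)*1000).reshape(480,640,2); z=W[...,2]*1000
s=(abs(L[...,1])<45)&(L[...,0]>-210)&(L[...,0]<5)
for x in range(-210,5,6):
    q=s&(abs(L[...,0]-x)<3)&(abs(L[...,1])<12); print(x,np.round(np.nanpercentile(z[q],[10,50,90])) if q.any() else None,f["img"][q].mean(0).round() if q.any() else None)
b=s&(z>46)&(z<66)&(hsv[...,1]<110)&(L[...,0]<-25); print(b.sum())
ys,xs=np.nonzero(b); P=loc(ray(f,np.c_[xs,ys],.058)*1000); 
print(np.percentile(P,[2,50,98],axis=0))
mid=P[abs(P[:,1])<20]; print("bar mid",np.percentile(mid,[5,50,95],axis=0))
# shelf inner edges
m=(abs(z-61)<3); 
for x in(-60,-100,-140):
    r=m&(abs(L[...,0]-x)<5); y=L[...,1][r]; print(x,y[(y>0)].min(),y[y<0].max(),y.min(),y.max())
E
```

```text
-210 [-0.  1.  3.] [124. 123. 117.]
-204 [0. 2. 4.] [122. 120. 114.]
-198 [-0.  5.  9.] [95. 99. 96.]
-192 [ 4.  7. 10.] [91. 98. 96.]
-186 [ 6.  8. 10.] [ 97. 104. 102.]
-180 [5. 7. 9.] [ 92. 100.  98.]
-174 [4. 6. 9.] [92. 99. 98.]
-168 [6. 7. 9.] [ 93. 100.  98.]
-162 [ 5.  7. 10.] [ 93. 101.  98.]
-156 [5. 7. 9.] [ 96. 103. 101.]
-150 [ 5.  8. 10.] [ 94. 101.  99.]
-144 [5. 7. 9.] [ 96. 103. 101.]
-138 [ 5.  8. 10.] [91. 98. 96.]
-132 [6. 7. 9.] [ 94. 101.  99.]
-126 [ 6.  7. 10.] [90. 97. 95.]
-120 [ 5.  7. 10.] [ 99. 107. 104.]
-114 [ 5.  8. 11.] [ 93. 100.  97.]
-108 [ 5.  7. 10.] [ 97. 104. 101.]
-102 [ 6.  7. 10.] [ 95. 102. 100.]
-96 [5. 7. 9.] [88. 95. 92.]
-90 [ 4.  7. 10.] [85. 90. 88.]
-84 [ 5.  8. 30.] [86. 91. 89.]
-78 [ 6. 57. 61.] [117. 119. 117.]
-72 [ 4.  8. 59.] [93. 96. 94.]
-66 None None
-60 [6. 7. 9.] [81. 87. 85.]
-54 [ 4.  8. 10.] [89. 94. 91.]
-48 [ 6.  8. 10.] [90. 94. 92.]
-42 [4. 8. 9.] [91. 96. 93.]
-36 [4. 7. 9.] [93. 97. 94.]
-30 [ 6. 38. 58.] [79. 83. 89.]
-24 [ 5. 59. 61.] [77. 79. 82.]
-18 [57. 59. 61.] [77. 75. 71.]
-12 [58. 59. 62.] [77. 75. 71.]
-6 [58. 59. 61.] [79. 77. 72.]
0 [56. 90. 97.] [90. 87. 81.]
451
[[-8.14842650e+01 -4.20627544e+01]
 [-5.62591624e+01  4.75408172e-02]
 [-2.54403047e+01  4.22493044e+01]]
bar mid [[-81.23908432 -17.51985799]
 [-72.78794636  -0.22964533]
 [-25.90026755  17.76465528]]
-60 38.15088437593293 -35.71445523310573 -198.8808823120567 369.0927598267501
-100 55.2804569394744 -53.61822522288387 -197.77372275636327 200.43572597336433
-140 54.92824248826959 -53.460895891558145 -512.619720437183 439.8958653808029
```

```bash
cat >> h.py <<'E'
from scipy.spatial.transform import Rotation as Rn
def go(x,y,z,yaw):
    "row for TCP at world mm, tool down, tool-y at angle yaw (or +pi)"
    from rig import robot
    s=robot.get_state(); q=s["orientation"]; R=Rn.from_quat(np.r_[q[1:],q[0]])
    best=None
    for a in(yaw,yaw+np.pi):
        T=Rn.from_matrix(np.c_[[-(-np.sin(a)),-np.cos(a),0],[np.cos(a),np.sin(a),0],[0,0,-1]])
        r=(R.inv()*T).as_rotvec()
        if best is None or np.linalg.norm(r)<np.linalg.norm(best): best=r
    d=R.inv().apply(np.array([x,y,z])/1000-s["tcp_pos"])
    print("turn",np.round(best/np.radians(45),4),"shift",np.round(d/.6,4),"rows",np.linalg.norm(d)/.05,np.degrees(np.linalg.norm(best))/8.59)
def goL(lx,ly,z,dyaw=0): p=O+lx*X+ly*Y; go(p[0],p[1],z,A+dyaw)
def st():
    from rig import robot
    s=robot.get_state(); print(s["time_s"],"loc",loc(s["tcp_pos"]*1000).round(1),"z",(s["tcp_pos"][2]*1000).round(1),"F",s["wrist_force"].round(1),"w",s["width"].round(3),s["gripper_force"])
E
python3 -c "
from h import *
goL(-77,0.7,170)"
```

```text
Traceback (most recent call last):
  File "h.py", line 31, in goL
    def goL(lx,ly,z,dyaw=0): p=O+lx*X+ly*Y; go(p[0],p[1],z,A+dyaw)
                                            ~~^^^^^^^^^^^^^^^^^^^^
  File "h.py", line 26, in go
    T=Rn.from_matrix(np.c_[[-(-np.sin(a)),-np.cos(a),0],[np.cos(a),np.sin(a),0],[0,0,-1]])
  File "scipy/spatial/transform/_rotation.pyx", line 1143, in scipy.spatial.transform._rotation.Rotation.from_matrix
ValueError: Non-positive determinant (left-handed or null coordinate frame) in rotation matrix 0: [[-0.08190814  0.99663988  0.        ]
 [-0.99663988 -0.08190814  0.        ]
 [ 0.          0.         -1.        ]].
```

```bash
sed -i 's/\[-(-np.sin(a)),-np.cos(a),0\]/[-np.sin(a),np.cos(a),0]/' h.py
python3 -c "
from h import *
goL(-77,0.7,170)"
```

```text
turn [-0.0025  0.0022  1.6527] shift [-0.8773 -0.6322  0.1016] rows 13.033629620528382 8.65818941042463
```

```bash
python3 -m inch '[[[0,0,0.9,-0.43,-0.31,0,0],[0,0,0.9,-0.43,-0.31,0,0],[0,0,0.9,-0.43,-0.31,0,0],[0,0,0.9,-0.43,-0.31,0,0],[0,0,0.9,-0.43,-0.31,0,0],[0,0,0.9,-0.43,-0.31,0,0],[0,0,0.9,-0.43,-0.31,0,0],[0,0,0.9,-0.43,-0.31,0,0],[0,0,0.9,-0.43,-0.31,0,0]]]' 60
python3 -c "
from h import *
goL(-77,0.7,150)"
```

```text
time_s: 1.0
tcp_pos: [0.4025, 0.3459, 0.231]
orientation: [-0.001, 0.506, 0.862, -0.0]
wrist_force: [0.3, 0.0, 0.7]
width: 0.5
gripper_force: 0.0
turn [-0.0012 -0.0008  0.7523] shift [-0.5517  0.0451  0.1345] rows 6.835561167918229 3.9412442539449914
```

```bash
python3 -m inch '[[[0,0,0.752,-0.552,0.045,0.06,0],[0,0,0.752,-0.552,0.045,0.06,0],[0,0,0.752,-0.552,0.045,0.06,0],[0,0,0.752,-0.552,0.045,0.06,0],[0,0,0.752,-0.552,0.045,0.06,0],[0,0,0.752,-0.552,0.045,0.1345,0],[0,0,0.752,-0.552,0.045,0.1345,0],[0,0,0.752,-0.552,0.045,0.1345,0],[0,0,0.752,-0.552,0.045,0.1345,0]]]'
python3 - <<'E'
from h import *
from rig import imaging
st(); goL(-77,.7,40)
f=imaging.grab_frame("wrist");cv2.imwrite("pics/w1.png",f["img"][:,:,::-1])
E
```

```text
time_s: 1.9
tcp_pos: [0.5874, 0.0708, 0.1488]
orientation: [-0.001, 0.735, 0.678, -0.001]
wrist_force: [0.3, 0.1, -0.1]
width: 0.502
gripper_force: 0.0Traceback (most recent call last):
  File "<stdin>", line 3, in <module>
  File "h.py", line 34, in st
    s=robot.get_state(); print(s["time_s"],"loc",loc(s["tcp_pos"]*1000).round(1),"z",(s["tcp_pos"][2]*1000).round(1),"F",s["wrist_force"].round(1),"w",s["width"].round(3),s["gripper_force"])
                                                                                                                                                       ^^^^^^^^^^^^^^^^
AttributeError: 'float' object has no attribute 'round'
```

```bash
sed -i 's/s\["width"\].round(3)/round(float(s["width"]),3)/' h.py
python3 - <<'E'
from h import *
from rig import imaging
st(); goL(-77,.7,40)
f=imaging.grab_frame("wrist");cv2.imwrite("pics/w1.png",f["img"][:,:,::-1]);np.savez("w1.npz",**f)
W=world(f)*1000;L=loc(W.reshape(-1,3)).reshape(480,640,2);z=W[...,2]
b=(abs(L[...,1])<15)&(L[...,0]<-50)&(L[...,0]>-110)&(z>48)&(z<66); print(b.sum(),np.nanpercentile(L[b],[5,50,95],axis=0),np.nanpercentile(z[b],[50,95]))
E
```

```text
1.9 loc [[-77.    1.5]] z 148.8 F [ 0.3  0.1 -0.1] w 0.502 0.0
turn [-0.0041  0.0008  0.0018] shift [-0.0012  0.0005  0.1814] rows 2.1767799594088966 0.023529828291728686
746 [[-85.20900178 -13.47334216]
 [-80.86775078   0.18930982]
 [-76.01898623  13.54581154]] [58.91778127 60.43489515]
```

View pics/w1.png

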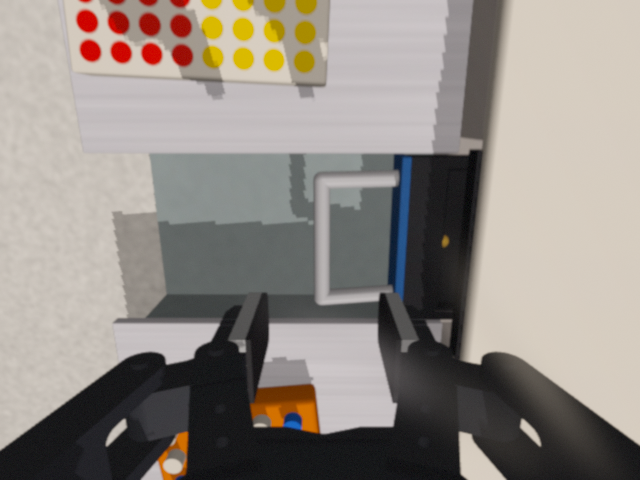

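The wrist view shows the bar at (322,240), midway between the fingers at about 255 and 395. The brass plunger is at (445,241). I'm going down to grip the bar.

```bash
python3 -m inch '[[[0,0,0,0,-0.003,0.07,0],[0,0,0,0,-0.003,0.13,0],[0,0,0,0,-0.003,0.188,0],[0,0,0,0,-0.003,0.188,0],[0,0,0,0,-0.003,0.188,-1],[0,0,0,0,-0.003,0.188,-1],[0,0,0,0,-0.003,0.188,-1],[0,0,0,0,-0.003,0.188,-1],[0,0,0,0,-0.003,0.188,-1],[0,0,0,0,-0.003,0.188,-1]]]' 60
python3 -c "
from h import *
st(); goL(-244,1,37)"
```

```text
time_s: 2.95
tcp_pos: [0.5876, 0.0714, 0.0405]
orientation: [-0.0, 0.735, 0.678, 0.002]
wrist_force: [-3.7, 2.2, 7.0]
width: 0.092
gripper_force: 58.9
2.95 loc [[-76.9   2.2]] z 40.5 F [-3.7  2.2  7. ] w 0.092 58.87202739715576
turn [ 0.0026 -0.0043  0.0018] shift [-0.0015 -0.2786  0.0052] rows 3.343771268763698 0.028118117868510574
```

```bash
python3 -m inch '[[[0,0,0,0,-0.01,-0.005,-1],[0,0,0,0,-0.04,-0.007,-1],[0,0,0,0,-0.08,-0.007,-1],[0,0,0,0,-0.12,-0.007,-1],[0,0,0,0,-0.16,-0.007,-1],[0,0,0,0,-0.2,-0.007,-1],[0,0,0,0,-0.23,-0.007,-1],[0,0,0,0,-0.25,-0.007,-1],[0,0,0,0,-0.26,-0.007,-1],[0,0,0,0,-0.265,-0.007,-1],[0,0,0,0,-0.27,-0.007,-1],[0,0,0,0,-0.27,-0.007,-1]]]'
python3 -c "
from h import *
st()"
```

```text
time_s: 4.15
tcp_pos: [0.4239, 0.0847, 0.0407]
orientation: [-0.0, 0.735, 0.678, 0.001]
wrist_force: [4.0, 6.3, -22.7]
width: 0.089
gripper_force: 59.4
4.15 loc [[-241.1    1.9]] z 40.7 F [  4.    6.3 -22.7] w 0.089 59.41102087497711
```

```bash
python3 -m inch '[[[0,0,0,0,-0.003,0.005,-1],[0,0,0,0,-0.006,0.005,-1],[0,0,0,0,-0.01,0.005,-1],[0,0,0,0,-0.01,0.005,-1]]]'
python3 -c "
from h import *
st()"
```

```text
time_s: 4.55
tcp_pos: [0.4232, 0.0848, 0.0405]
orientation: [0.002, 0.735, 0.678, 0.005]
wrist_force: [5.3, 3.8, -5.1]
width: 0.087
gripper_force: 61.2
4.55 loc [[-241.7    2. ]] z 40.5 F [ 5.3  3.8 -5.1] w 0.087 61.18461549282074
```

```bash
python3 -m inch '[[[0,0,0,0,0.008,0,-1],[0,0,0,0,0.008,0,-0.2],[0,0,0,0,0.008,0,-0.2],[0,0,0,0,0.008,0,-0.2],[0,0,0,0,0.008,0,-0.2],[0,0,0,0,0.008,-0.08,-0.2],[0,0,0,0,0.008,-0.16,-0.2],[0,0,0,0,0.008,-0.24,1],[0,0,0,0,0.008,-0.27,1],[0,0,0,0,0.008,-0.27,1]]]'
python3 - <<'E'
from h import *
from rig import imaging
st()
f=imaging.grab_frame("top");cv2.imwrite("pics/t2.png",f["img"][:,:,::-1]);np.savez("t2.npz",**f)
E
```

```text
time_s: 5.55
tcp_pos: [0.4263, 0.0835, 0.2043]
orientation: [0.001, 0.735, 0.678, 0.004]
wrist_force: [0.3, 0.2, -1.0]
width: 0.894
gripper_force: 0.0
5.55 loc [[-238.5    1. ]] z 204.3 F [ 0.3  0.2 -1. ] w 0.894 0.0
```

View pics/t2.png

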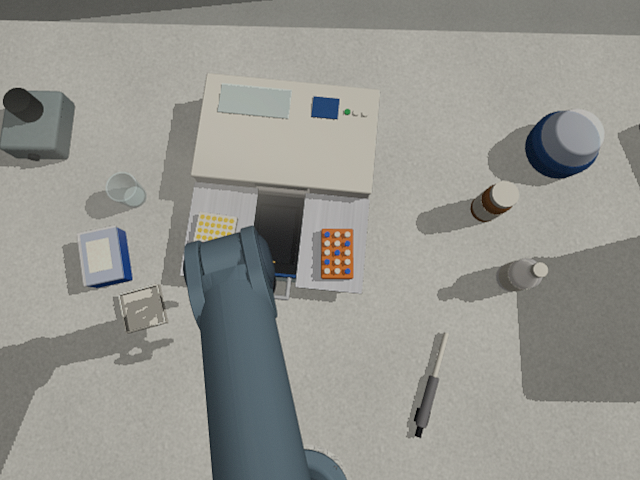

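The drawer is out, with the pocket visible at about (280,240) and the handle at (282,288). The arm hides part of the plate. Next I rotate the gripper 90° and raise it to the -x side, to measure with the wrist camera.

```bash
python3 -c "
from h import *
goL(-235,110,300,-np.pi/2)"
```

```text
turn [ 5.1000e-03  2.0000e-04 -1.9997e+00] shift [ 0.1831  0.0092 -0.1626] rows 2.940523023023226 10.475559955690976
```

```bash
python3 -m inch '[[[0,0,1,0.183,0.009,-0.16,0],[0,0,1,0.183,0.009,-0.16,0],[0,0,1,0.183,0.009,-0.16,0],[0,0,1,0.183,0.009,-0.16,0],[0,0,1,0.183,0.009,-0.16,0],[0,0,1,0.183,0.009,-0.16,0]]]'
python3 -m inch '[[[0,0,1,0,0,0,0],[0,0,1,0,0,0,0],[0,0,1,0,0,0,0],[0,0,1,0,0,0,0],[0,0,1,0,0,0,0],[0,0,1,0,0,0,0],[0,0,1,0,0,0,0]]]'
python3 - <<'E'
from h import *
from rig import imaging
st()
f=imaging.grab_frame("wrist");cv2.imwrite("pics/w3.png",f["img"][:,:,::-1]);np.savez("w3.npz",**f)
W=world(f)*1000;L=loc(W.reshape(-1,3)).reshape(480,640,2);z=W[...,2]
print(np.nanpercentile(L[240],[0,50,100],axis=0))
goL(-225,136,64,-np.pi/2)
E
```

```text
time_s: 6.2
tcp_pos: [0.4369, 0.1916, 0.2945]
orientation: [0.001, 0.939, 0.343, -0.002]
wrist_force: [0.6, 0.1, -0.3]
width: 0.499
gripper_force: 0.0
time_s: 6.9
tcp_pos: [0.4369, 0.191, 0.2944]
orientation: [0.002, 0.999, -0.041, -0.002]
wrist_force: [-0.1, -0.1, 0.1]
width: 0.501
gripper_force: 0.0
6.9 loc [[-236.9  109. ]] z 294.4 F [-0.1 -0.1  0.1] w 0.501 0.0
[[-300.1403757  -257.77459405]
 [-299.05632115  111.73943391]
 [-291.95940873  475.47765177]]
turn [0.0038 0.0039 0.0014] shift [ 0.0207 -0.0459  0.3844] rows 4.652474989552549 0.029654674414710532
```

View pics/w3.png

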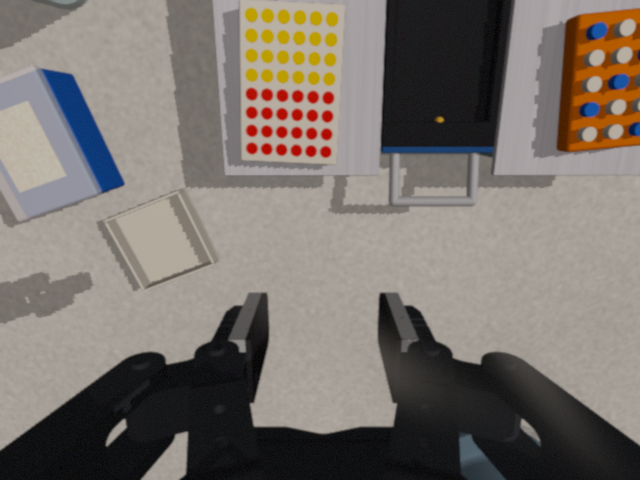

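```bash
cat >> h.py <<'E'
def plate(f,topz=.0775,dz=.007):
    W=world(f); L=loc(W.reshape(-1,3)*1000).reshape(480,640,2); z=W[...,2]
    m=(abs(z-topz)<dz)&(L[...,0]>-225)&(L[...,0]<-15)&(L[...,1]>-60)&(L[...,1]<205)
    (c,s,a)=rect(f,m,topz)
    w=(cv2.cvtColor(f["img"],cv2.COLOR_RGB2HSV)); wm=((w[...,1]>170)&(w[...,2]>120)&((w[...,0]<35)|(w[...,0]>172))&(L[...,1]>-60)&(L[...,1]<205)&(L[...,0]>-225)).astype(np.uint8)
    n,_,S,C=cv2.connectedComponentsWithStats(wm); k=[i for i in range(1,n) if S[i,4]>12]
    P=ray(f,C[k],topz)[:,:2]*1000
    r=cv2.minAreaRect(P.astype(np.float32))
    if s[0]<s[1]: a-=90
    print("plate loc",loc(c).round(1),"size",np.round(s,1),"yaw rel",round((a-np.degrees(A)+45)%90-45,2),"z",np.nanmedian(z[m]).round(4),"wells",len(k),loc(r[0]).round(1),np.round(r[1],1),round((r[2]-np.degrees(A)+45)%90-45,2))
def brass(f):
    w=(cv2.cvtColor(f["img"],cv2.COLOR_RGB2HSV)); W=world(f); L=loc(W.reshape(-1,3)*1000).reshape(480,640,2)
    m=(w[...,0]>12)&(w[...,0]<35)&(w[...,1]>90)&(w[...,2]>60)&(abs(L[...,1])<25)&(L[...,0]<-140)&(L[...,0]>-200)
    v,u=np.nonzero(m); print("brass",m.sum(), loc(ray(f,np.c_[u,v].mean(0),.0545)*1000).round(1) if m.any() else 0)
E
python3 - <<'E'
from h import *
f=dict(np.load("w3.npz")); plate(f); brass(f)
print("shelf front",loc(ray(f,[[240,175],[360,175],[520,174],[610,174]],.0595)*1000).round(1), "handle",loc(ray(f,[[433,201],[397,201],[473,201]],.056)*1000).round(1))
print("shelf inner",loc(ray(f,[[380,100],[506,100]],.0595)*1000).round(1))
plate(dict(np.load("top0.npz")))
E
```

```text
plate loc [[-139.5  135.6]] size [ 85.4 127.5] yaw rel -2.73 z 0.0785 wells 49 [[-141.7   86.6]] [163.1 105.6] -2.65
brass 54 [[-166.3    0. ]]
shelf front [[-216.8  185.8]
 [-216.9   72.3]
 [-216.   -79.1]
 [-216.  -164.5]] handle [[-2.426e+02  2.000e-01]
 [-2.426e+02  3.530e+01]
 [-2.426e+02 -3.880e+01]]
shelf inner [[-149.8   56.2]
 [-149.8  -57.1]]
plate loc [[-135.9  134.6]] size [ 87.4 128.3] yaw rel -2.74 z 0.0789 wells 0 [[-656.6 -117.2]] [0. 0.] 4.7
```

```bash
python3 -m inch '[[[0,0,0,0.021,-0.046,0.08,0],[0,0,0,0.021,-0.046,0.16,0],[0,0,0,0.021,-0.046,0.24,0],[0,0,0,0.021,-0.046,0.32,0],[0,0,0,0.021,-0.046,0.36,0],[0,0,0,0.021,-0.046,0.388,0],[0,0,0,0.021,-0.046,0.388,0]]]'
python3 - <<'E'
from h import *
from rig import imaging
st(); goL(-190,136,62,-np.pi/2)
f=imaging.grab_frame("wrist");cv2.imwrite("pics/w4.png",f["img"][:,:,::-1]);np.savez("w4.npz",**f)
f=imaging.grab_frame("side");np.savez("s4.npz",**f)
W=world(f)*1000;L=loc(W.reshape(-1,3)).reshape(480,640,2);z=W[...,2]
cv2.imwrite("pics/s4.png",cv2.resize(f["img"][120:280,230:430,::-1],(800,640))[:600])
E
```

```text
time_s: 7.65
tcp_pos: [0.4497, 0.2164, 0.0606]
orientation: [0.003, 0.999, -0.04, -0.003]
wrist_force: [-0.3, 0.1, 0.6]
width: 0.504
gripper_force: 0.0
7.65 loc [[-226.2  135.3]] z 60.6 F [-0.3  0.1  0.6] w 0.504 0.0
turn [0.0075 0.008  0.0016] shift [ 0.0603 -0.0011 -0.0028] rows 0.7241189454199167 0.05783943958809108
```

View pics/s4.png

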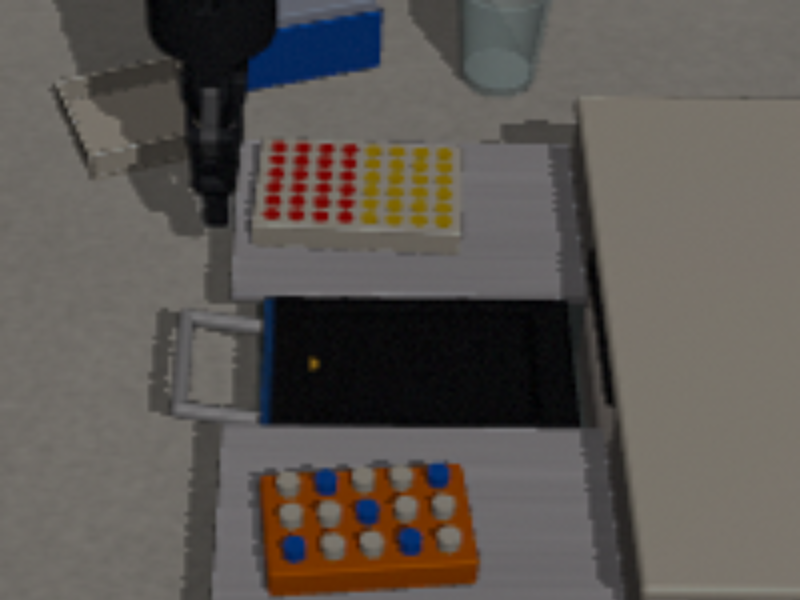

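Run:
```python
from h import *
f=dict(np.load("s4.npz"))
for h in(.05,.055,.06,.065,.07,.075): print(h,loc(ray(f,[[284.2,176.2],[281,175],[288,175]],h)*1000).round(1).tolist())
W=world(f)*1000;L=loc(W.reshape(-1,3)).reshape(480,640,2)
dark=(f["img"].max(2)<60)&(L[...,0]>-245)&(L[...,0]<-205)&(L[...,1]>90)&(W[...,2]>40)&(W[...,2]<110)
print(dark.sum(),np.percentile(L[dark],[1,50,99],axis=0),np.percentile(W[...,2][dark],[0,1,3,10]))
```

```text
0.05 [[-226.5, 127.5], [-234.8, 131.9], [-217.1, 132.2]]
0.055 [[-226.0, 121.7], [-234.2, 126.1], [-216.7, 126.5]]
0.06 [[-225.5, 116.0], [-233.7, 120.3], [-216.3, 120.7]]
0.065 [[-225.1, 110.2], [-233.2, 114.6], [-215.9, 114.9]]
0.07 [[-224.6, 104.5], [-232.7, 108.8], [-215.5, 109.1]]
0.075 [[-224.2, 98.7], [-232.2, 103.0], [-215.1, 103.4]]
73 [[-234.64207315   96.41091551]
 [-224.3337591   103.17251794]
 [-206.08795747  162.59975653]] [58.92282521 59.31532229 61.02978669 67.68039832]
```

The side crop shows the finger tips at (217,225), clear of the shelf. The plate has not been touched and the rack is undisturbed. Pushing the plate in +x.

```bash
python3 -m inch '[[[0,0,0,0.015,0,-0.003,0],[0,0,0,0.022,0,-0.003,0],[0,0,0,0.028,0,-0.003,0],[0,0,0,0.034,0,-0.003,0],[0,0,0,0.04,0,-0.003,0],[0,0,0,0.046,0,-0.003,0],[0,0,0,0.052,0,-0.003,0],[0,0,0,0.057,0,-0.003,0],[0,0,0,0.061,0,-0.003,0],[0,0,0,0.061,0,-0.003,0]]]'
python3 - <<'E'
from h import *
from rig import imaging
st()
f=imaging.grab_frame("wrist");cv2.imwrite("pics/w5.png",f["img"][:,:,::-1]);np.savez("w5.npz",**f)
plate(f);plate(imaging.grab_frame("top"))
E
```

```text
time_s: 8.75
tcp_pos: [0.4902, 0.2154, 0.066]
orientation: [-0.0, 0.999, -0.041, 0.001]
wrist_force: [-1.0, 0.5, 0.4]
width: 0.5
gripper_force: 0.2
8.75 loc [[-185.7  137.6]] z 66.0 F [-1.   0.5  0.4] w 0.5 0.21831966005265713
plate loc [[-140.4  137.8]] size [ 85.2 118.6] yaw rel -0.02 z 0.0785 wells 36 [[-127.7  137.6]] [65.6 75.7] 0.01
plate loc [[-105.4  137.2]] size [ 86.8 120.8] yaw rel 0.08 z 0.0788 wells 0 [[-656.6 -117.2]] [0. 0.] 4.7
```

```bash
python3 -m inch '[[[0,0,0,0.004,0,0,0],[0,0,0,0.009,0,0,0],[0,0,0,0.013,0,0,0],[0,0,0,0.013,0,0,0],[0,0,0,-0.02,0,0,0],[0,0,0,-0.06,0,-0.06,0],[0,0,0,-0.1,0,-0.14,0],[0,0,0,-0.1,-0.04,-0.22,0],[0,0,0,-0.1,-0.04,-0.3,0],[0,0,0,-0.1,-0.04,-0.38,0],[0,0,0,-0.1,-0.04,-0.38,0]]]'
cat >> h.py <<'E'
def look(n):
    from rig import imaging
    st(); f=imaging.grab_frame("wrist");np.savez(n+".npz",**f);cv2.imwrite(f"pics/{n}.png",f["img"][:,:,::-1]); plate(f);brass(f)
    return f
E
python3 - <<'E'
from h import *
from rig import imaging
look("w6");plate(imaging.grab_frame("top"))
E
```

```text
time_s: 9.95
tcp_pos: [0.4364, 0.2469, 0.3024]
orientation: [-0.006, 0.999, -0.041, 0.006]
wrist_force: [0.8, 0.7, 0.8]
width: 0.503
gripper_force: 0.0
9.95 loc [[-241.9  164.7]] z 302.4 F [0.8 0.7 0.8] w 0.503 0.0
plate loc [[-121.   138.1]] size [85.4 94.7] yaw rel -0.02 z 0.0784 wells 37 [[-122.9   89.2]] [165.7  78.9] -3.41
brass 56 [[-166.9   -0.2]]
plate loc [[-101.2  137.2]] size [ 86.9 128.7] yaw rel 0.01 z 0.0789 wells 0 [[-656.6 -117.2]] [0. 0.] 4.7
```

```bash
python3 -c "
from h import *
goL(-102,207,180)"
```

```text
turn [-8.3e-03  2.0e-04  2.0e+00] shift [ 0.2377 -0.0737  0.1949] rows 3.7930295173167696 10.477172271066161
```

```bash
python3 -m inch '[[[0,0,-1,0.238,-0.074,0,0],[0,0,-1,0.238,-0.074,0,0],[0,0,-1,0.238,-0.074,0,0],[0,0,-1,0.238,-0.074,0,0],[0,0,-1,0.238,-0.074,0.1,0],[0,0,-1,0.238,-0.074,0.195,0],[0,0,-1,0.238,-0.074,0.195,0]]]' | tail -2
python3 -m inch '[[[0,0,-1,0,0,0,0],[0,0,-1,0,0,0,0],[0,0,-1,0,0,0,0],[0,0,-1,0,0,0,0],[0,0,-1,0,0,0,0],[0,0,-1,0,0,0,0],[0,0,-1,0,0,0,0]]]'
python3 -c "
from h import *
from rig import imaging
st();goL(-102,203,62)
plate(imaging.grab_frame('side'))"
```

```text
width: 0.498
gripper_force: 0.0
time_s: 11.45
tcp_pos: [0.5762, 0.2754, 0.1742]
orientation: [-0.0, 0.736, 0.677, -0.002]
wrist_force: [-0.5, 0.0, 0.3]
width: 0.503
gripper_force: 0.0
11.45 loc [[-104.9  204.5]] z 174.2 F [-0.5  0.   0.3] w 0.503 0.0
turn [-0.0044  0.0034 -0.0007] shift [-0.0021  0.0055  0.187 ] rows 2.245271191604491 0.029181957151220593
plate loc [[-103.1  134.1]] size [ 92.4 127.3] yaw rel 1.07 z 0.0787 wells 0 [[-656.6 -117.2]] [0. 0.] 4.7
```

```bash
python3 -m inch '[[[0,0,0,-0.002,0.0055,0.08,0],[0,0,0,-0.002,0.0055,0.14,0],[0,0,0,-0.002,0.0055,0.187,0],[0,0,0,-0.002,0.0055,0.187,0],[0,0,0,-0.012,0.0055,0.187,0],[0,0,0,-0.022,0.0055,0.187,0],[0,0,0,-0.032,0.0055,0.187,0],[0,0,0,-0.042,0.0055,0.187,0],[0,0,0,-0.052,0.0055,0.187,0],[0,0,0,-0.062,0.0055,0.187,0],[0,0,0,-0.072,0.0055,0.187,0],[0,0,0,-0.082,0.0055,0.187,0]]]'
python3 -c "
from h import *
from rig import imaging
st();goL(-102,115,62)
plate(imaging.grab_frame('side'));plate(imaging.grab_frame('top'))"
```

```text
time_s: 12.7
tcp_pos: [0.5769, 0.2276, 0.0652]
orientation: [-0.0, 0.735, 0.678, 0.001]
wrist_force: [1.1, 1.5, 1.2]
width: 0.497
gripper_force: 1.2
12.7 loc [[-100.3  156.9]] z 65.2 F [1.1 1.5 1.2] w 0.497 1.1716569028794765
turn [ 0.0009 -0.001   0.0012] shift [-0.0698 -0.0029  0.0053] rows 0.840984245671463 0.00940454365471407
plate loc [[-103.6  104.4]] size [101.9 127.8] yaw rel -1.2 z 0.0787 wells 1 [[-50.7  80.3]] [0. 0.] 4.7
plate loc [[-101.4  100.1]] size [ 87.7 128.7] yaw rel -0.03 z 0.0789 wells 0 [[-656.6 -117.2]] [0. 0.] 4.7
```

```bash
python3 -m inch '[[[0,0,0,-0.01,0,0.003,0],[0,0,0,-0.02,0,0.003,0],[0,0,0,-0.03,0,0.003,0],[0,0,0,-0.04,0,0.003,0],[0,0,0,-0.05,0,0.003,0],[0,0,0,-0.06,0,0.003,0],[0,0,0,-0.07,0,0.003,0],[0,0,0,-0.078,0,0.003,0],[0,0,0,-0.086,0,0.003,0],[0,0,0,-0.086,0,0.003,0]]]'
python3 -c "
from h import *
from rig import imaging
st();goL(-102,56,62)
f=imaging.grab_frame('side');plate(f);cv2.imwrite('pics/s7.png',cv2.resize(f['img'][120:270,230:430,::-1],(800,600)))
plate(imaging.grab_frame('top'),.078,.012)"
```

```text
time_s: 13.8
tcp_pos: [0.5724, 0.1747, 0.063]
orientation: [0.0, 0.736, 0.677, -0.0]
wrist_force: [0.0, -0.8, 0.2]
width: 0.501
gripper_force: 0.0
13.8 loc [[-100.4  103.8]] z 63.0 F [ 0.  -0.8  0.2] w 0.501 0.0
turn [-0.0003  0.0012 -0.0009] shift [-0.0797 -0.0026  0.0017] rows 0.95715021450055 0.007839239262440761
plate loc [[-103.6   51.9]] size [101.2 128.4] yaw rel 0.84 z 0.0785 wells 1 [[-80.9  51.4]] [0. 0.] 4.7
plate loc [[-101.6   48.6]] size [ 87.6 129.4] yaw rel -0.22 z 0.0788 wells 0 [[-656.6 -117.2]] [0. 0.] 4.7
```

View pics/s7.png

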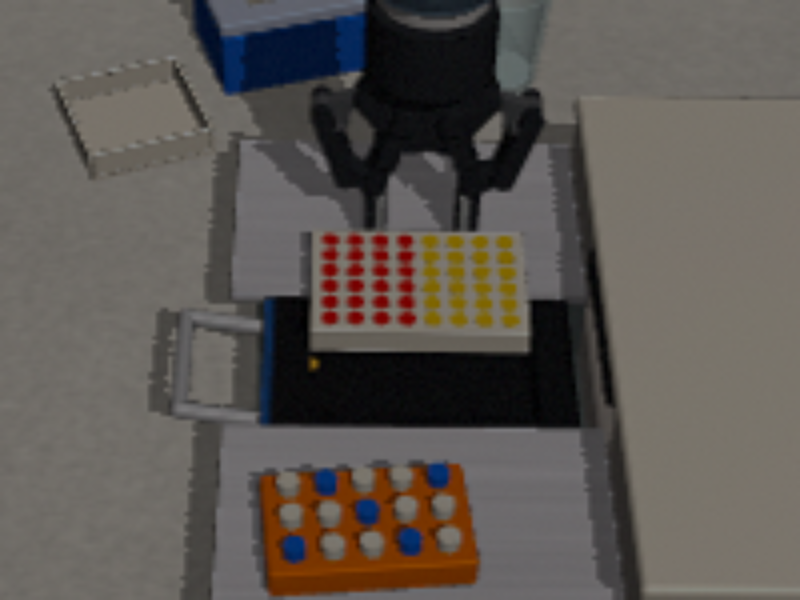

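The crop shows the plate level and square, with its leading edge (310–530, 350) over the pocket. Its front corner at x≈310 lines up with the plunger at (313,364). I'll keep pushing slowly.

```bash
python3 -m inch '[[[0,0,0,-0.007,0,0.001,0],[0,0,0,-0.014,0,0.001,0],[0,0,0,-0.021,0,0.001,0],[0,0,0,-0.028,0,0.002,0],[0,0,0,-0.035,0,0.002,0],[0,0,0,-0.042,0,0.002,0],[0,0,0,-0.049,0,0.002,0],[0,0,0,-0.056,0,0.002,0],[0,0,0,-0.063,0,0.002,0],[0,0,0,-0.07,0,0.002,0],[0,0,0,-0.076,0,0.002,0],[0,0,0,-0.076,0,0.002,0]]]'
python3 - <<'E'
from h import *
from rig import imaging
st();goL(-102,56,62)
f=imaging.grab_frame('side');cv2.imwrite('pics/s8.png',cv2.resize(f['img'][120:270,230:430,::-1],(800,600)))
f=imaging.grab_frame('top');plate(f,.07,.015)
E
```

```text
time_s: 15.1
tcp_pos: [0.5687, 0.1296, 0.0618]
orientation: [0.0, 0.736, 0.677, -0.0]
wrist_force: [0.7, 0.4, -0.3]
width: 0.503
gripper_force: 0.0
15.1 loc [[-100.4   58.6]] z 61.8 F [ 0.7  0.4 -0.3] w 0.503 0.0
turn [-0.0001  0.0009 -0.0005] shift [-0.0043 -0.0026 -0.0004] rows 0.06052208593348501 0.005262932383295462
plate loc [[-115.9    2.1]] size [125.  196.1] yaw rel 0.07 z 0.074 wells 0 [[-656.6 -117.2]] [0. 0.] 4.7
```

View pics/s8.png

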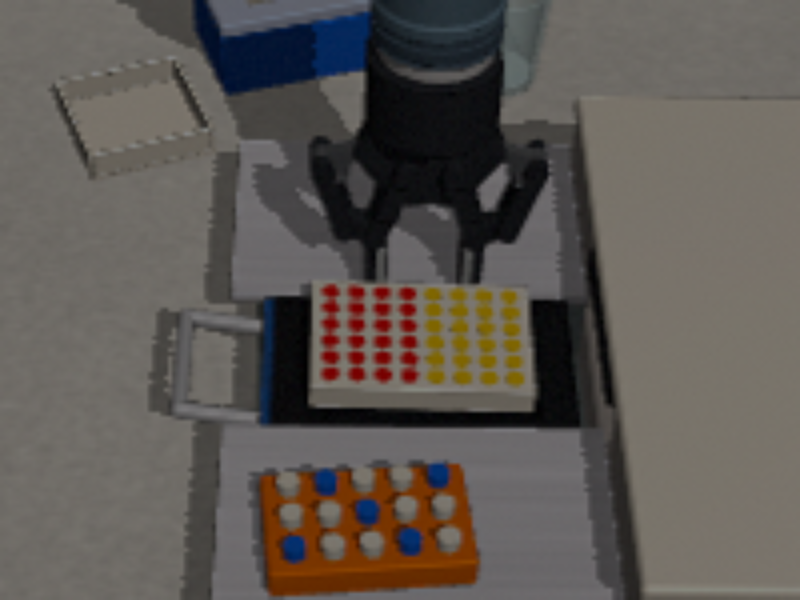

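The plate is almost over the pocket. In the side view its rear (right) end looks slightly lower than the front. I'll fit a plane to the plate top to check.

```bash
cat >> h.py <<'E'
def tilt(f):
    W=world(f)*1000; L=loc(W.reshape(-1,3)).reshape(480,640,2); z=W[...,2]
    m=(L[...,0]>-158)&(L[...,0]<-46)&(abs(L[...,1])<36)&(z>55)&(z<90)&(f["img"][...,0]>90)
    M=np.c_[L[m]-[-102,0],np.ones(m.sum())]; p=np.linalg.lstsq(M,z[m],rcond=None)[0]
    print("tilt dz/dx %.3f dz/dy %.3f z0 %.1f n %d resid %.1f"%(*p,m.sum(),np.std(M@p-z[m])))
E
python3 - <<'E'
from h import *
from rig import imaging
for n in('top','side'): f=imaging.grab_frame(n);np.savez(n+"9.npz",**f);tilt(f)
E
```

```text
tilt dz/dx -0.056 dz/dy 0.084 z0 77.2 n 1631 resid 1.7
tilt dz/dx -0.078 dz/dy 0.127 z0 76.6 n 1205 resid 1.8
```

```bash
python3 -m inch '[[[0,0,0,-0.003,0,0.001,0],[0,0,0,-0.006,0,0.001,0],[0,0,0,-0.008,0,0.001,0],[0,0,0,-0.008,0,0.001,0]]]'
python3 - <<'E'
from h import *
from rig import imaging
st()
for n in('top','side'): f=imaging.grab_frame(n);np.savez(n+"9.npz",**f);tilt(f)
E
```

```text
time_s: 15.7
tcp_pos: [0.5683, 0.1257, 0.0611]
orientation: [-0.0, 0.735, 0.678, -0.0]
wrist_force: [0.7, 0.0, 0.2]
width: 0.5
gripper_force: 0.2
15.7 loc [[-100.5   54.7]] z 61.1 F [0.7 0.  0.2] w 0.5 0.1875746506266296
tilt dz/dx -0.080 dz/dy 0.003 z0 72.7 n 1593 resid 1.8
tilt dz/dx -0.080 dz/dy -0.002 z0 72.3 n 1070 resid 1.4
```

The plate has dropped in. It is level in y, with the rear down and the front up on the plunger. Next I close the fingers and press the front end.

```bash
python3 -m inch '[[[0,0,0,0.01,0,0,0],[0,0,0,0.02,0,-0.02,0],[0,0,0,0.02,0,-0.09,-1],[0,0,0,0.02,0,-0.09,-1],[0,0,0,0.02,0,-0.09,-1],[0,0,0,0.02,0,-0.09,-1],[0,0,0,0.02,0,-0.09,-1]]]' 20
python3 -c "
from h import *
st();goL(-153,0.5,85)"
```

```text
time_s: 16.5
tcp_pos: [0.5683, 0.1377, 0.1141]
orientation: [-0.0, 0.735, 0.678, -0.001]
wrist_force: [0.2, 0.1, -0.2]
width: -0.005
gripper_force: 0.0
16.5 loc [[-101.5   66.6]] z 114.1 F [ 0.2  0.1 -0.2] w -0.005 0.0
turn [-0.0028  0.0012  0.001 ] shift [-0.1101 -0.0857  0.0489] rows 1.7737691662209532 0.016650421474405975
```

```bash
python3 -m inch '[[[0,0,0,-0.05,-0.04,0,-1],[0,0,0,-0.11,-0.086,0,-1],[0,0,0,-0.11,-0.086,0,-1],[0,0,0,-0.11,-0.086,0.02,-1],[0,0,0,-0.11,-0.086,0.04,-1],[0,0,0,-0.11,-0.086,0.05,-1],[0,0,0,-0.11,-0.086,0.05,-1]]]'
python3 - <<'E'
from h import *
from rig import imaging
st()
for n in('top','side'): f=imaging.grab_frame(n);tilt(f)
E
```

```text
time_s: 17.2
tcp_pos: [0.5118, 0.077, 0.0833]
orientation: [-0.001, 0.735, 0.678, -0.001]
wrist_force: [-0.7, -0.4, 0.4]
width: 0.006
gripper_force: 0.0
17.2 loc [[-152.8    1.5]] z 83.3 F [-0.7 -0.4  0.4] w 0.006 0.0
tilt dz/dx -0.081 dz/dy 0.008 z0 72.9 n 362 resid 1.7
tilt dz/dx -0.075 dz/dy -0.000 z0 72.4 n 994 resid 1.4
```

Press in small steps: about 6 mm down to contact, then 1.2 mm per row.

```bash
python3 -m inch '[[[0,0,0,0,0,0.008,-1],[0,0,0,0,0,0.012,-1],[0,0,0,0,0,0.014,-1],[0,0,0,0,0,0.016,-1],[0,0,0,0,0,0.016,-1]]]'; python3 -c "
from h import *
st()"
```

```text
time_s: 17.8
tcp_pos: [0.5126, 0.0762, 0.0756]
orientation: [0.0, 0.735, 0.678, 0.0]
wrist_force: [-0.1, 0.5, 0.4]
width: -0.001
gripper_force: 0.0
17.8 loc [[-151.9    0.8]] z 75.6 F [-0.1  0.5  0.4] w -0.001 0.0
```

```bash
python3 -m inch '[[[0,0,0,0,0,0.002,-1],[0,0,0,0,0,0.004,-1],[0,0,0,0,0,0.005,-1],[0,0,0,0,0,0.005,-1]]]'; python3 -c "
from h import *
st()"; python3 -m inch '[[[0,0,0,0,0,0.001,-1],[0,0,0,0,0,0.002,-1],[0,0,0,0,0,0.003,-1],[0,0,0,0,0,0.003,-1]]]'; python3 -c "
from h import *
st()"
```

```text
time_s: 18.2
tcp_pos: [0.5132, 0.0763, 0.075]
orientation: [-0.0, 0.735, 0.678, 0.0]
wrist_force: [-4.9, -1.2, 15.4]
width: -0.004
gripper_force: 7.2
18.2 loc [[-151.4    0.9]] z 75.0 F [-4.9 -1.2 15.4] w -0.004 7.2437270963564515
time_s: 18.6
tcp_pos: [0.5152, 0.0761, 0.0748]
orientation: [0.001, 0.736, 0.677, 0.002]
wrist_force: [-4.3, -1.2, 21.6]
width: 0.0
gripper_force: 10.2
18.6 loc [[-149.4    0.9]] z 74.8 F [-4.3 -1.2 21.6] w 0.0 10.231729983352125
```

The force has reached 21 N and the front still sits about 10 mm up, so it is probably resting on the front rim rather than the plunger. I'll back off and look.

```bash
python3 -m inch '[[[0,0,0,0,0,-0.02,-1],[0,0,0,0,-0.03,-0.05,-1],[0,0,0,0,-0.08,-0.05,-1],[0,0,0,0,-0.11,-0.05,-1],[0,0,0,0,-0.11,-0.05,-1]]]'
python3 - <<'E'
from h import *
from rig import imaging
st(); goL(-198,0.5,66)
f=imaging.grab_frame('side');tilt(f);np.savez("s10.npz",**f);f2=imaging.grab_frame('top');tilt(f2);np.savez("t10.npz",**f2)
a=cv2.resize(f['img'][170:245,270:370,::-1],(800,600),interpolation=cv2.INTER_CUBIC);cv2.imwrite('pics/s10.png',a)
E
```

```text
time_s: 19.1
tcp_pos: [0.4435, 0.0817, 0.1003]
orientation: [-0.001, 0.735, 0.678, -0.001]
wrist_force: [-1.1, -0.7, 0.0]
width: 0.0
gripper_force: 0.0
19.1 loc [[-221.3    0.5]] z 100.3 F [-1.1 -0.7  0. ] w 0.0 0.0
turn [-0.0042  0.0002  0.0024] shift [-0.0001  0.039   0.057 ] rows 0.828084488610106 0.025214812868504532
tilt dz/dx -0.078 dz/dy -0.000 z0 72.6 n 1056 resid 1.4
tilt dz/dx -0.078 dz/dy -0.000 z0 72.9 n 1110 resid 1.7
```

View pics/s10.png

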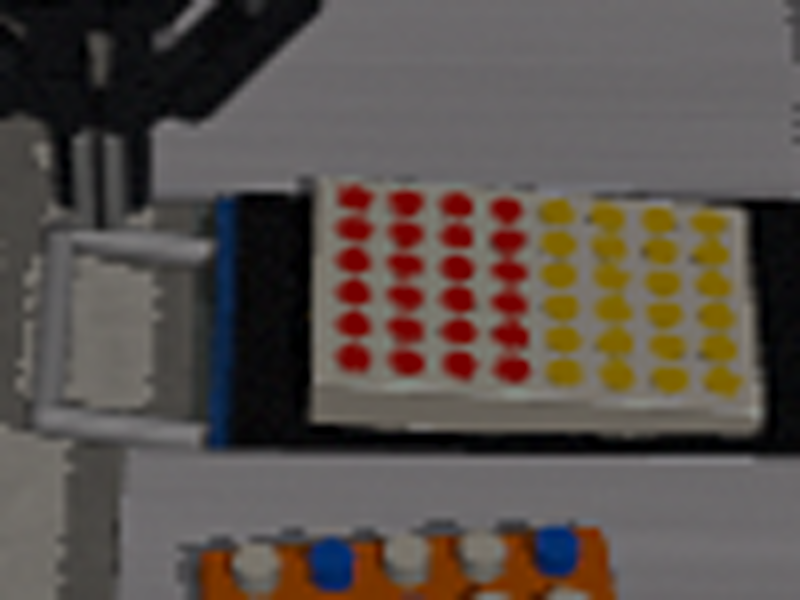

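The crop shows the plate's front edge at x≈310 px, high on the front rim, with the rear end (750) low. I'll nudge the front end in +x with the closed fingers.

```bash
python3 -m inch '[[[0,0,0,0,0.049,0.01,-1],[0,0,0,0,0.049,0.04,-1],[0,0,0,0,0.049,0.057,-1],[0,0,0,0,0.049,0.057,-1],[0,0,0,0,0.054,0.057,-1],[0,0,0,0,0.059,0.057,-1],[0,0,0,0,0.062,0.057,-1],[0,0,0,0,0.062,0.057,-1]]]'
python3 - <<'E'
from h import *
from rig import imaging
st()
f=imaging.grab_frame('side');tilt(f)
E
```

```text
time_s: 20.0
tcp_pos: [0.4847, 0.0787, 0.0672]
orientation: [0.0, 0.735, 0.678, 0.001]
wrist_force: [0.7, 0.4, -0.0]
width: 0.0
gripper_force: 0.0
20.0 loc [[-180.    1.]] z 67.2 F [ 0.7  0.4 -0. ] w 0.0 0.0
tilt dz/dx -0.079 dz/dy -0.000 z0 72.6 n 1055 resid 1.4
```

```bash
python3 -m inch '[[[0,0,0,0,0.002,0,-1],[0,0,0,0,0.003,0,-1],[0,0,0,0,0.004,0,-1],[0,0,0,0,0.004,0,-1]]]'|grep -A1 -e tcp -e force; python3 -m inch '[[[0,0,0,0,0.001,0,-1],[0,0,0,0,0.002,0,-1],[0,0,0,0,0.003,0,-1],[0,0,0,0,0.003,0,-1]]]'|grep  -e tcp -e force;  python3 - <<'E'
from h import *
from rig import imaging
st()
f=imaging.grab_frame('side');tilt(f)
E
```

```text
tcp_pos: [0.4863, 0.0784, 0.0666]
orientation: [0.0, 0.735, 0.678, 0.0]
wrist_force: [0.3, -0.5, 0.7]
width: 0.002
gripper_force: 0.0
tcp_pos: [0.4881, 0.0782, 0.0666]
wrist_force: [0.5, 0.1, 0.2]
gripper_force: 0.0
20.85 loc [[-176.5    0.8]] z 66.6 F [0.5 0.1 0.2] w -0.001 0.0
tilt dz/dx -0.080 dz/dy -0.000 z0 72.6 n 1048 resid 1.4
```

```bash
for i in 1; do python3 -m inch '[[[0,0,0,0,0.001,0,-1],[0,0,0,0,0.002,0,-1],[0,0,0,0,0.003,0,-1],[0,0,0,0,0.003,0,-1]]]'|grep  -e tcp -e force; done; python3 -m inch '[[[0,0,0,0,0.001,0,-1],[0,0,0,0,0.002,0,-1],[0,0,0,0,0.003,0,-1],[0,0,0,0,0.003,0,-1]]]'|grep  -e tcp -e force;  python3 - <<'E'
from h import *
from rig import imaging
st()
f=imaging.grab_frame('side');tilt(f);f=imaging.grab_frame('top');tilt(f)
E
```

```text
tcp_pos: [0.4897, 0.0781, 0.0665]
wrist_force: [-0.5, 0.2, -0.1]
gripper_force: 0.3
tcp_pos: [0.4917, 0.0779, 0.0665]
wrist_force: [-0.9, -0.7, -0.1]
gripper_force: 0.2
21.7 loc [[-172.9    0.7]] z 66.5 F [-0.9 -0.7 -0.1] w -0.003 0.2256974601186812
tilt dz/dx -0.069 dz/dy -0.000 z0 72.1 n 1051 resid 1.4
tilt dz/dx -0.077 dz/dy 0.009 z0 72.8 n 385 resid 1.8
```

```bash
python3 -m inch '[[[0,0,0,0,0.001,0,-1],[0,0,0,0,0.0018,0,-1],[0,0,0,0,0.0018,0,-1]]]'|grep  -e tcp -e force;  python3 - <<'E'
from h import *
from rig import imaging
st()
f=imaging.grab_frame('side');tilt(f)
E
```

```text
tcp_pos: [0.4925, 0.0778, 0.0665]
wrist_force: [-1.3, -0.2, -0.1]
gripper_force: 0.4
22.1 loc [[-172.1    0.7]] z 66.5 F [-1.3 -0.2 -0.1] w -0.003 0.3976493433583528
tilt dz/dx -0.067 dz/dy 0.002 z0 71.9 n 1058 resid 1.4
```

```bash
python3 -m inch '[[[0,0,0,0,0.001,0,-1],[0,0,0,0,0.002,0,-1],[0,0,0,0,0.002,0,-1]]]'|grep  -e tcp -e force;  python3 - <<'E'
from h import *
from rig import imaging
st()
f=imaging.grab_frame('side');tilt(f)
E
```

```text
tcp_pos: [0.4927, 0.0778, 0.0662]
wrist_force: [-3.2, 0.0, 0.4]
gripper_force: 1.7
22.45 loc [[-172.     0.7]] z 66.2 F [-3.2  0.   0.4] w -0.002 1.7301738448441029
tilt dz/dx -0.066 dz/dy 0.002 z0 71.8 n 1045 resid 1.4
```

The plate is now against the rear wall, with its front about 8 mm up on the plunger. Pressing again.

```bash
python3 -m inch '[[[0,0,0,0,-0.01,0,-1],[0,0,0,0,-0.01,-0.035,-1],[0,0,0,0,0.026,-0.035,-1],[0,0,0,0,0.026,-0.035,-1],[0,0,0,0,0.026,-0.025,-1],[0,0,0,0,0.026,-0.02,-1],[0,0,0,0,0.026,-0.017,-1],[0,0,0,0,0.026,-0.016,-1],[0,0,0,0,0.026,-0.016,-1]]]'|grep  -e tcp -e force; python3 -c "
from h import *
st()"
```

```text
tcp_pos: [0.5089, 0.0764, 0.0758]
wrist_force: [-0.2, -0.1, -0.1]
gripper_force: 0.0
23.4 loc [[-155.7    0.7]] z 75.8 F [-0.2 -0.1 -0.1] w -0.004 0.0
```

```bash
python3 -m inch '[[[0,0,0,0,0,0.002,-1],[0,0,0,0,0,0.004,-1],[0,0,0,0,0,0.005,-1],[0,0,0,0,0,0.006,-1],[0,0,0,0,0,0.006,-1]]]'|grep  -e tcp -e force;python3 -m inch '[[[0,0,0,0,0,0.001,-1],[0,0,0,0,0,0.002,-1],[0,0,0,0,0,0.003,-1],[0,0,0,0,0,0.003,-1]]]'|grep  -e tcp -e force
```

```text
tcp_pos: [0.5095, 0.0766, 0.073]
wrist_force: [-1.9, 0.0, 5.8]
gripper_force: 2.4
tcp_pos: [0.5093, 0.0766, 0.071]
wrist_force: [-0.2, 0.5, 2.1]
gripper_force: 0.8
```

```bash
python3 -m inch '[[[0,0,0,0,0,0.002,-1],[0,0,0,0,0,0.004,-1],[0,0,0,0,0,0.006,-1],[0,0,0,0,0,0.006,-1]]]'|grep  -e tcp -e force;python3 -m inch '[[[0,0,0,0,0,0.001,-1],[0,0,0,0,0,0.002,-1],[0,0,0,0,0,0.002,-1]]]'|grep  -e tcp -e force
```

```text
tcp_pos: [0.5095, 0.0764, 0.0666]
wrist_force: [-0.1, -0.1, -1.0]
gripper_force: 0.0
tcp_pos: [0.5099, 0.0763, 0.0662]
wrist_force: [-0.7, -0.1, 2.1]
gripper_force: 1.1
```

```bash
python3 -m inch '[[[0,0,0,0,0,0.001,-1],[0,0,0,0,0,0.0015,-1],[0,0,0,0,0,0.0015,-1]]]'|grep  -e tcp -e force
python3 - <<'E'
from h import *
from rig import imaging
f=imaging.grab_frame('side');tilt(f)
E
```

```text
tcp_pos: [0.5099, 0.0763, 0.0661]
wrist_force: [-2.4, -1.0, 7.9]
gripper_force: 4.1
tilt dz/dx 0.002 dz/dy -0.003 z0 67.5 n 975 resid 1.4
```

It is flat on the floor: the top is at 66.1 mm with no tilt. Retreating and checking.

```bash
python3 -m inch '[[[0,0,0,0,0,-0.02,-1],[0,0,0,0,0,-0.1,-1],[0,0,0,0,0,-0.18,-1],[0,0,0,0.02,-0.15,-0.26,-1],[0,0,0,0.02,-0.2,-0.34,-1],[0,0,0,0.02,-0.2,-0.38,-1],[0,0,0,0.02,-0.2,-0.38,-1]]]'|grep  -e tcp -e force
python3 - <<'E'
from h import *
from rig import imaging
st()
for n in("side","top"):
    f=imaging.grab_frame(n);tilt(f);plate(f,.066,.004)
    W=world(f)*1000;L=loc(W.reshape(-1,3)).reshape(480,640,2);z=W[...,2]
    b=(abs(L[...,1])<12)&(L[...,0]<-225)&(L[...,0]>-265)&(z>50)&(z<66); print("bar",b.sum(),np.median(L[b],axis=0) if b.any() else 0)
    if n=="side": cv2.imwrite("pics/end.png",cv2.resize(f['img'][120:270,230:430,::-1],(800,600)))
E
```

```text
tcp_pos: [0.3901, 0.099, 0.2968]
wrist_force: [-0.2, 0.1, 0.6]
gripper_force: 0.0
26.05 loc [[-275.9   13.5]] z 296.8 F [-0.2  0.1  0.6] w 0.003 0.0
tilt dz/dx -0.000 dz/dy -0.001 z0 67.4 n 1068 resid 1.4
plate loc [[-97.1  -0.4]] size [ 88.4 126.5] yaw rel 0.87 z 0.0663 wells 0 [[-656.6 -117.2]] [0. 0.] 4.7
bar 30 [-2.39048200e+02 -2.02123077e-01]
tilt dz/dx -0.001 dz/dy -0.002 z0 67.6 n 1605 resid 1.7
plate loc [[-95.3   0.2]] size [ 85.6 128.1] yaw rel 0.03 z 0.0662 wells 0 [[-656.6 -117.2]] [0. 0.] 4.7
bar 52 [-236.66602483   -0.60875069]
```

View pics/end.png

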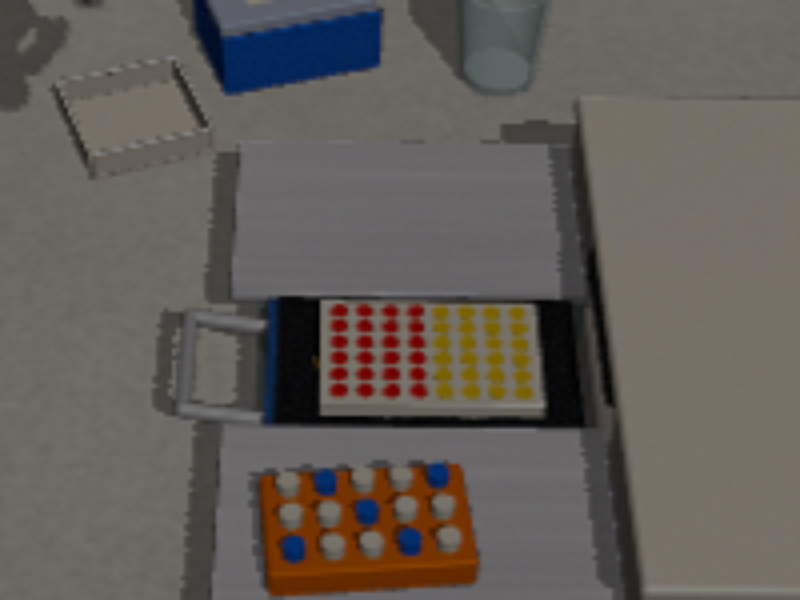

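The final view shows the plate flat and square in the pocket, with the brass plunger just visible at (315,360). The handle (184,360) is only about 4 mm in from the stop, which leaves the drawer about 186 mm out. Rack, tray, box and beaker have not moved, so I'm handing in.

```bash
python3 -c "
from rig import robot
print(robot.close_job())"
```

```text
the job is handed in; nothing more can be done
None
```

The job is handed in, result not reported: the plate measured flat and square on the pocket floor, and the drawer was pulled to its stop but ended about 186 mm out (pushed back roughly 4 mm during loading, still above the 175 mm limit).

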